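Clear the sample chamber's lid and hold it open

TASK

Take the tube rack off the lid of the sample chamber and stand it upright in the empty steel tray, without tipping or dropping it. Then raise the chamber's lid, which falls shut by itself, to 50 degrees and keep holding it there with the gripper's fingers so that a colleague can reach inside: you finish while still holding the lid, the other things on the bench left where they are.

Things in the scene. Friction and masses are not known exactly. Their poses are not given: they have to be found in the camera images.
- chamber: the sample chamber: a white box fixed to the bench, 240 mm (x) by 240 mm (y), 95 mm high, with a 105 mm high rear deck reaching on to x = +205 mm; origin at the centre of the box's underside, z up, its front is the -x side (towards the robot, turned up to 15 degrees). Its flat grey lid covers the box.
- lid (a joint): opening angle of the chamber's lid in radians: 0 shut (level), growing as its front edge rises; 50 degrees is 0.873; end stop at 1.4. Its weight (0.5 kg, 20 % more or less) and a weak spring (0.15 N m/rad) shut it from any angle; lifting it at the bar takes about 3 N.
- lid_hinge (a point): middle of the lid's hinge axis, 112 mm behind the chamber's origin (+x) and 100 mm above the bench; the axis runs along the chamber's y. The lid is a plate 228 mm (x) by 236 mm (y), 12 mm thick, its top 107 mm above the bench when shut
- lid_grip (a point): middle of the lid's grab bar: a round black bar 12 mm thick, 120 mm long along the chamber's y, on two posts near the lid's front edge. With the lid shut it lies 195 mm in front of the hinge axis (-x) and 49 mm above it (149 mm above the bench); free space under the bar 36 mm. It turns with the lid about the hinge. The point's axes are the lid's.
- rack: the tube rack standing on the lid behind the grab bar: white plastic, foot 64 mm (x) by 130 mm (y), four orange-capped tubes up to 82 mm, all fixed together, 0.22 kg; origin at the centre of its underside, z up. Between the tubes rises an upright handle plate 14 mm thick (x), 44 mm wide (y), reaching from 85 to 120 mm above the origin. Highest point 120 mm
- rack_grip (a point): centre of the rack's handle plate, 102.5 mm above the rack's origin; axes as the rack's
- tray: the empty steel tray, fixed to the bench on one side of the chamber (left or right): 180 x 180 mm, rim 14 mm high, walls and floor 4 mm thick; origin at the centre of its underside, z up
- stirrer: a white magnetic stirrer, fixed, 160 x 150 mm, 78 mm high, on the chamber's other side; an obstacle only; origin under its centre
- jar: a low white screw-top jar (52 mm diameter, 50 mm high) near the robot on its left; a bystander to leave alone; origin at the centre of its underside
- stand: a small white block (50 x 100 x 30 mm) with two capped tubes, 72 mm high overall, on the right part of the chamber's rear deck; it has no handle; a bystander to leave alone; origin at the centre of its underside
- vial: a small amber vial (30 mm diameter, 50 mm high) standing on the left part of the chamber's rear deck; a bystander to leave alone; origin at the centre of its underside
- reagent: an amber bottle (70 mm diameter, 140 mm high) beside the chamber's rear, on its left; a bystander to leave alone; origin at the centre of its underside
- solvent: a clear blue-capped bottle (84 mm diameter, 160 mm high) at the back left; a bystander to leave alone; origin at the centre of its underside
- jug: a white plastic jug (90 mm diameter, 120 mm high) at the back right; a bystander to leave alone; origin at the centre of its underside

How it is judged:
On the way, in this order (a step that is already met when the one before it is completed fails the run):
1. the rack stands upright in the tray, let go and at rest, the lid still shut (x of rack in the frame of tray between -0.06 and 0.06 m and y of rack in the frame of tray between -0.06 and 0.06 m and z of rack in the frame of tray below 0.009 m and angle between rack's own z axis and vertical below 0.06 rad and contact force between rack and the fingers below 0.05 N and linear speed of rack below 0.03 m/s and value of joint lid below 0.1 rad), for 0.3 s.
2. the gripper raises the lid past 35 degrees (value of joint lid above 0.61 rad and contact force between the fingers and lid above 0.3 N), for 0.1 s.
At the end, for the whole second after the job is handed in: The lid stands still at 50 degrees (within 6) and is held by the gripper's fingers and nothing else; the rack stands upright (within 3 degrees) with its foot flat on the tray's floor, let go and at rest; no bystander is more than 40 mm from where it was (value of joint lid between 0.768 and 0.978 rad and velocity of joint lid between -0.05 and 0.05 rad/s and contact force between the fingers and lid above 0.3 N and contact force between rack and lid below 0.05 N and x of rack in the frame of tray between -0.06 and 0.06 m and y of rack in the frame of tray between -0.06 and 0.06 m and z of rack in the frame of tray below 0.009 m and angle between rack's own z axis and vertical below 0.06 rad and contact force between rack and the fingers below 0.05 N and linear speed of rack below 0.03 m/s and distance of each of jar, stand, vial, reagent, solvent, jug from where it was at the start of the episode below 0.04 m); the arm keeps its last pose, push and grip.
It fails at once if the rack is tipped by more than 35 degrees (angle between rack's own z axis and vertical above 0.61 rad).
It fails at once if the rack is dropped (falls free faster than 0.7 m/s) (contact force between rack and the fingers below 0.05 N and linear speed of rack above 0.7 m/s).
It fails at once if a bystander is pushed more than 40 mm or knocked over (distance of any of jar, stand, vial, reagent, solvent, jug from where it was at the start of the episode above 0.04 m or angle between any of jar, stand, vial, reagent, solvent, jug's own z axis and vertical above 0.5 rad).
It also fails if it takes over 51 s, if anything falls off the work surface, if the arm or the gripper's body presses on something with over 40 N, if the wrist force passes 120 N, or if a joint passes its speed limit or range.

ROBOT

A 6-joint arm with a two-finger parallel gripper is mounted at the origin on the work surface. World frame = base frame: x ahead of the robot, y to its left, z up, the work surface at z = 0. Lengths are in m, angles in rad, forces in N, time in s.
With the tool pointing down it reaches from about 0.325 to 0.925 m from the base axis. Payload 3.1 kg.
Tool frame: the origin (TCP) lies midway between the tips of the shut fingers; the grasp point (between the pads) lies manip.tcp_to_grasp behind it (manip.tcp_to_grasp is the distance from the TCP to the grasp point, in m); x points along the fingers, z is the direction in which the jaws open and shut, and the axes are right-handed (so a half turn about x gives the same grasp; the last joint's range is limited). The gripper opens to 85 mm and grips with 20 to 120 N. Pads are 22 mm wide; open, the fingers measure 114 mm over their backs; the gripper's body (76 mm by 85 mm) begins 54 mm behind the grasp point. The pads swing forward as they close: fully open they stand 13 mm farther back than shut.
Start: joints at [1.207, 0.217, 1.613, -0, 1.311, -0.112], TCP at [0.156, 0.605, 0.207] pointing down, gripper open.
Joint ranges: [-2.75, 2.75], [-0.78, 2.1], [0.31, 2.55], [-1.13, 4.27], [0.13, 2.63], [-2.58, 2.58]. Speed limits (rad/s): [2.79, 2.79, 3.14, 3.14, 3.14, 3.14].

INTERFACE

Orientations are given as a rotation vector (axis times angle).
In Python, from plant import manip gives the robot as it stands.
- The arm moves only by the tool arm_command, never from a script. Its argument "deltas" is a list of rows, each a list of 3 entries, a list of its own where there are three numbers: the turn, a rotation vector about the world's x, y, z in rad, then the shift along the world's x, y, z in mm, then the gripper command: -1 is shut, 1 is fully open, values between are in proportion. In form: [[[ax, ay, az], [x, y, z], claw], ...]. A call has 1 to 8 rows; each row is the pose to reach, as a shift and turn from the pose commanded when the call began; what a row does not reach only later rows make up. A row lasts 1/10 s, in which the tool goes at most 50 mm and 8.59 degrees, less where a joint would pass 70% of its speed; a pose out of reach is approached as far as the arm can. A call with a gripper value outside its range is refused whole. The fingers move at their own pace and stop on an object; "squeeze" is the grip in N (left out, the last holds). Time passes only in rows, so rows that repeat a pose let the fingers close. It gives the time, the measured TCP pose, the force and the opening at its end, in the units of the state.
- manip.get_state(): the state, without advancing time (a new reading comes with each control period).
- manip.grab_frame(name): name is "scene" or "top" or "wrist"; returns (picture, depth): 480x640x3 uint8, red, green, blue; 480x640 float32, m along the optical axis (not along the pixel's ray), 0 where there is no reading.
- manip.camera_info(name): a dict with "mtx" (3x3 intrinsics, pixels), "R" (3x3) and "t" (3): a world point X has camera coordinates R X + t; the wrist camera has in their place "hand_eye" (4x4, takes a point from camera to tool coordinates, whose origin is the TCP and whose axes are the tool frame's). Camera axes: x right, y down, z forward; pixel columns grow to the right and rows downward; lengths in m; the calibration is good to about 2 mm. A picture is of the moment at which its call begins: read the wrist's pose just before it. camera_info takes no time and is no camera call.
- manip.job_done(): hands the job in, once; it reports no verdict.
The state is a dict: "time": time; "q": joint angles; "joint_velocities": joint speeds; "effort": joint torques, N m; "eef_pos": TCP position; "orientation": TCP orientation; "ft_force": force on the tool from outside, world axes, zero at the start; "moment": the same for the moment, N m; "finger_gap": finger opening in m.
Only numpy, scipy, OpenCV 4.12 (cv2) and the standard library are available. Lean on these libraries where they do the work, as an engineer would, in place of code of your own. Each camera call takes 0.05 s, during which the arm holds its last target. There are 200 camera calls.

## Working session

There is one attempt and no reset: what is moved stays moved. The work goes in short steps, Python scripts to look and compute and a tool call to move; the robot and the scene stay as the last step left them, time stands still between calls to the robot, and variables do not carry over. Pictures are saved under pics/ and viewed, about 8 in all and at most 12, crops included, and the job is handed in when it is done.

Besides the shell and the picture viewer there is one more tool, called after "Request:" as name([rows], argument=value, ...), one row to a line, values as JSON. arm_command: Moves the arm, as the interface text tells. Its arguments: {"type":"object","properties":{"deltas":{"type":"array"},"squeeze":{"type":"number"}},"required":["deltas"]}

```bash
mkdir -p pics; ls; python3 - <<'E'
from plant import manip
import cv2,numpy as np
np.set_printoptions(precision=4,suppress=True)
s=manip.get_state();print(s, manip.tcp_to_grasp)
for n in("scene","top"):
    p,d=manip.grab_frame(n);cv2.imwrite(f"pics/{n}0.png",p[:,:,::-1]);np.save(f"pics/{n}0.npy",d);i=manip.camera_info(n);print(n,i)
print(manip.camera_info("wrist"))
E
```

```text
pics
{'time': 0.0, 'q': array([ 1.2068,  0.2178,  1.6149, -0.    ,  1.3113, -0.1122]), 'joint_velocities': array([ 0.0008, -0.0007, -0.0022, -0.0002, -0.0022,  0.0012]), 'effort': array([  0.0007, -39.6839, -30.3858,  -0.0002,   0.0097,  -0.    ]), 'eef_pos': array([0.1554, 0.6045, 0.2059]), 'orientation': array([-1.0231,  1.3199,  1.021 ]), 'ft_force': array([ 0.069 , -0.4484, -0.1654]), 'moment': array([ 0.0392, -0.0111,  0.0534]), 'finger_gap': 0.08534475751812155} 0.0187
scene {'mtx': array([[458.5434,   0.    , 322.6352],
       [  0.    , 458.5434, 235.7188],
       [  0.    ,   0.    ,   1.    ]]), 'R': array([[-0.3382,  0.941 , -0.0148],
       [ 0.5142,  0.1716, -0.8403],
       [-0.7881, -0.2918, -0.5419]]), 't': array([ 0.1978, -0.1617,  1.5738])}
top {'mtx': array([[540.6845,   0.    , 319.9409],
       [  0.    , 540.6845, 238.5455],
       [  0.    ,   0.    ,   1.    ]]), 'R': array([[ 0.0251, -0.9996, -0.0106],
       [-0.9962, -0.0241, -0.0834],
       [ 0.0831,  0.0127, -0.9965]]), 't': array([-0.0099,  0.5527,  1.226 ])}
{'mtx': array([[390.2156,   0.    , 315.0799],
       [  0.    , 390.2156, 236.4856],
       [  0.    ,   0.    ,   1.    ]]), 'hand_eye': array([[ 0.0002, -0.2839,  0.9588, -0.1665],
       [-0.0004, -0.9588, -0.2839,  0.0735],
       [ 1.    , -0.0003, -0.0003, -0.0007],
       [ 0.    ,  0.    ,  0.    ,  1.    ]])}
```

View pics/top0.png

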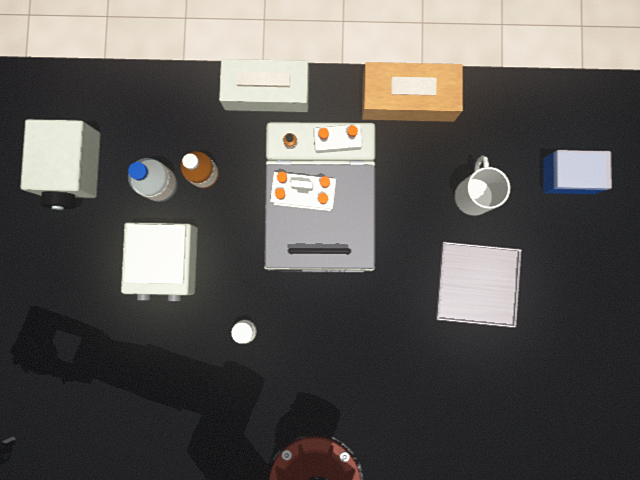

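View pics/scene0.png

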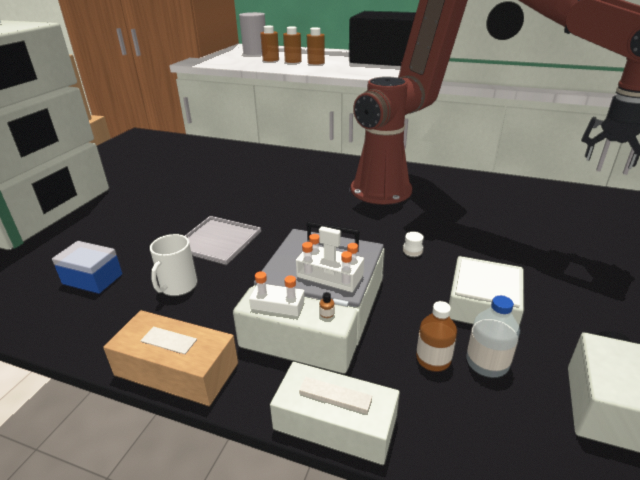

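Top view: rack at (303,190), handle top at about (301,184), bar at (319,249), tray at (480,285) on the right. The arm is clear of all of it.

```bash
cat > h.py <<'E'
import cv2,numpy as np
from plant import manip
from scipy.spatial.transform import Rotation as Ro
np.set_printoptions(precision=4,suppress=True)
def rays(n,uv,pose=None):
    i=manip.camera_info(n);uv=np.atleast_2d(uv).astype(float)
    d=np.c_[uv,np.ones(len(uv))]@np.linalg.inv(i["mtx"]).T
    if n=="wrist":
        H=np.asarray(i["hand_eye"]);R=Ro.from_rotvec(pose["orientation"]).as_matrix()
        return R@H[:3,3]+pose["eef_pos"], d@(R@H[:3,:3]).T
    return -i["R"].T@i["t"], d@i["R"]
def plane(n,uv,z,pose=None):
    o,d=rays(n,uv,pose);return o+d*((z-o[2])/d[:,2])[:,None]
def pts(n,depth,mask,pose=None):
    v,u=np.nonzero(mask&(depth>0));o,d=rays(n,np.c_[u,v],pose);return o+d*depth[v,u][:,None]
def rect(P):
    (c,s,a)=cv2.minAreaRect((P[:,:2]*1000).astype(np.float32));return np.array([*c,*s,a])
E
python3 - <<'E'
from h import *
im=cv2.imread("pics/top0.png");d=np.load("pics/top0.npy");b,g,r=[im[:,:,k].astype(int) for k in range(3)]
def box(x0,y0,x1,y1):
    m=np.zeros(im.shape[:2],bool);m[y0:y1,x0:x1]=1;return m
def uv(m): v,u=np.nonzero(m);return np.c_[u,v]
big=lambda m:(lambda n,l,s,c:l==1+np.argmax(s[1:,4]))(*cv2.connectedComponentsWithStats(m.astype(np.uint8)))
print("tray",rect(plane("top",uv(big(box(425,232,535,340)&(g>90))),.012)))
print("bar",rect(plane("top",uv(big(box(280,238,360,262)&(g<60))),.152)))
print("lid",rect(plane("top",uv(big(box(255,160,385,280)&(g>60))),.107)))
o=box(265,165,345,215)&(r>180)&(b<90)
n,l,s,c=cv2.connectedComponentsWithStats(o.astype(np.uint8));print(c[1:],s[1:,4])
k=[i for i in range(1,n) if s[i,4]>20];C=plane("top",c[k],.185);print("caps",C,C.mean(0))
P=pts("top",d,box(265,165,345,215));print("z max",np.percentile(P[:,2],[50,90,99,100]))
H=P[(P[:,2]>.215)];print("handle",len(H),H.mean(0) if len(H) else 0, rect(H) if len(H)>3 else 0)
F=P[(P[:,2]>.113)];print("rackall",rect(F))
o=pts("top",d,box(290,195,370,262));print("lid z",np.median(o[:,2]));B=o[(o[:,2]>.135)&(o[:,0]<P[:,0].min()+0)];print("bar d",len(B),B.mean(0) if len(B) else 0)
cv2.imwrite("pics/c0.png",cv2.resize(im[110:280,250:390],None,fx=4,fy=3.5))
E
```

```text
tray [ 457.0605 -365.0547  183.0511  181.8155   85.7562]
bar [517.1498   3.4421  10.3579 124.0604   1.3982]
lid [595.4583  13.0199 243.9147 265.901    1.2972]
[[281.7    176.55  ]
 [324.6951 181.1829]
 [279.7284 193.1605]
 [322.7403 197.8701]] [80 82 81 77]
caps [[ 0.6636  0.0825  0.185 ]
 [ 0.6561 -0.005   0.185 ]
 [ 0.6295  0.0854  0.185 ]
 [ 0.6219 -0.0019  0.185 ]] [0.6428 0.0402 0.185 ]
z max [0.119  0.1892 0.2282 0.2324]
handle 177 [0.6415 0.0411 0.2259] [642.6071  40.9918  43.555   14.9777  84.2189]
rackall [648.4481  45.2528 102.5838 152.9495   1.8422]
lid z 0.10809767368073309
bar d 361 [0.517  0.0021 0.1541]
```

View pics/c0.png

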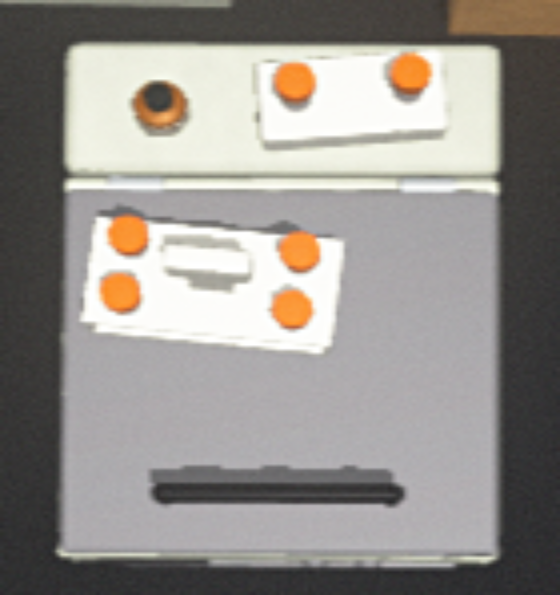

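```bash
python3 - <<'E'
from h import *
s=manip.get_state();R=Ro.from_rotvec(s["orientation"]);print(R.as_matrix(), s["time"])
M=R.as_matrix();z=M[:,2];print("jaw yaw",np.degrees(np.arctan2(z[1],z[0])))
def want(yaw,sgn):
    z=sgn*np.array([np.cos(yaw),np.sin(yaw),0]);x=np.array([0,0,-1.]);return Ro.from_matrix(np.c_[x,np.cross(z,x),z])
for sg in(1,-1): print(sg,(want(np.radians(-5.3),sg)*R.inv()).as_rotvec())
E
```

```text
[[-0.0008 -0.9685  0.2491]
 [-0.0021  0.2491  0.9685]
 [-1.      0.0002 -0.0022]] 0.1
jaw yaw 75.57466577359531
1 [ 0.0012 -0.0021 -1.4115]
-1 [0.0022 0.0012 1.7301]
```

Request:
arm_command([
  [[0, 0, 0], [0, 0, 45], 1],
  [[0, 0, -0.1], [20, -20, 85], 1],
  [[0, 0, -0.2], [50, -50, 110], 1],
  [[0, 0, -0.32], [80, -85, 125], 1],
  [[0, 0, -0.44], [110, -120, 130], 1],
  [[0, 0, -0.56], [140, -155, 130], 1],
  [[0, 0, -0.68], [170, -190, 130], 1],
  [[0, 0, -0.8], [200, -225, 130], 1],
])

```text
time: 0.9
eef_pos: [0.3564, 0.3786, 0.3368]
orientation: [-0.403, 1.533, 0.403]
ft_force: [0.7, -0.5, 0.0]
finger_gap: 0.0853
```

Request:
arm_command([
  [[0, 0, -0.1], [35, -35, 0], 1],
  [[0, 0, -0.2], [70, -70, 0], 1],
  [[0, 0, -0.3], [105, -105, 0], 1],
  [[0, 0, -0.4], [140, -140, 0], 1],
  [[0, 0, -0.5], [175, -175, 0], 1],
  [[0, 0, -0.56], [210, -210, 0], 1],
  [[0, 0, -0.61], [245, -245, 0], 1],
  [[0, 0, -0.61], [265, -280, 0], 1],
])

```text
time: 1.7
eef_pos: [0.6223, 0.0982, 0.3359]
orientation: [0.073, 1.571, -0.073]
ft_force: [0.3, 0.7, -0.7]
finger_gap: 0.0855
```

Request:
arm_command([
  [[0, 0, 0], [10, -30, 0], 1],
  [[0, 0, 0], [20, -60, 0], 1],
  [[0, 0, 0], [20, -60, 0], 1],
  [[0, 0, 0], [20, -60, 0], 1],
])

```text
time: 2.1
eef_pos: [0.6404, 0.0399, 0.3363]
orientation: [0.073, 1.571, -0.072]
ft_force: [-0.3, 1.5, 0.3]
finger_gap: 0.0854
```

```bash
python3 - <<'E'
from h import *
s=manip.get_state();M=Ro.from_rotvec(s["orientation"]).as_matrix();print(s["time"],s["eef_pos"],M[:,2],M[:,0],s["q"],s["ft_force"])
p,d=manip.grab_frame("wrist");cv2.imwrite("pics/w1.png",p[:,:,::-1])
r,g,b=[p[:,:,k].astype(int) for k in range(3)]
P=pts("wrist",d,d>0,s)
sel=(abs(P[:,0]-.6425)<.06)&(abs(P[:,1]-.04)<.08)
H=P[sel&(P[:,2]>.205)&(P[:,2]<.24)];T=H[H[:,2]>.222];print("handle top",len(T),T.mean(0),rect(T) if len(T)>3 else 0)
E
```

```text
2.1 [0.6404 0.0399 0.3363] [ 0.9957 -0.0924 -0.0019] [-0.0018  0.0008 -1.    ] [-0.0475  0.1827  1.4152  0.0008  1.5456  0.045 ] [-0.3224  1.5223  0.3083]
handle top 1085 [0.643  0.0395 0.2264] [643.1123  38.759   43.6596  13.5326  84.562 ]
```

View pics/w1.png

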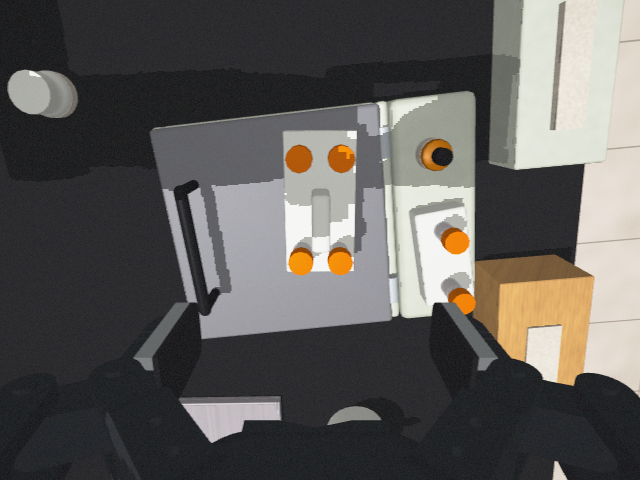

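The wrist view shows the handle plate at (320,220), centred between the open fingers and parallel to the pads. I'll go straight down and grip.

Request:
arm_command([
  [[0, 0, 0], [2, 0, -40], 1],
  [[0, 0, 0], [2, 0, -75], 1],
  [[0, 0, 0], [2, 0, -105], 1],
  [[0, 0, 0], [2, 0, -125], 1],
  [[0, 0, 0], [2, 0, -138], 1],
  [[0, 0, 0], [2, 0, -144], 1],
  [[0, 0, 0], [2, 0, -144], 1],
], squeeze=50)

```text
time: 2.85
eef_pos: [0.6424, 0.0411, 0.193]
orientation: [0.071, 1.57, -0.071]
ft_force: [-0.8, -0.2, 0.4]
finger_gap: 0.0859
```

Request:
arm_command([
  [[0, 0, 0], [0, 0, 0], 0],
  [[0, 0, 0], [0, 0, 0], -0.5],
  [[0, 0, 0], [0, 0, 0], -1],
  [[0, 0, 0], [0, 0, 0], -1],
  [[0, 0, 0], [0, 0, 0], -1],
  [[0, 0, 0], [0, 0, 0], -1],
  [[0, 0, 0], [0, 0, 0], -1],
])

```text
time: 3.55
eef_pos: [0.6434, 0.0402, 0.1938]
orientation: [0.072, 1.568, -0.072]
ft_force: [2.0, -0.1, 1.7]
finger_gap: 0.0125
```

Request:
arm_command([
  [[0, 0, 0], [0, 0, 4], -1],
  [[0, 0, 0], [0, 0, 12], -1],
  [[0, 0, 0], [0, 0, 25], -1],
  [[0, 0, 0], [0, 0, 40], -1],
  [[0, 0, 0], [0, 0, 55], -1],
  [[0, 0, 0], [0, 0, 70], -1],
  [[0, 0, 0], [0, 0, 80], -1],
  [[0, 0, 0], [0, 0, 80], -1],
])

```text
time: 4.35
eef_pos: [0.6442, 0.0403, 0.2765]
orientation: [0.071, 1.564, -0.071]
ft_force: [0.5, 0.2, -2.1]
finger_gap: 0.0127
```

```bash
python3 - <<'E'
from h import *
s=manip.get_state();print(s["time"],s["eef_pos"],s["ft_force"],s["finger_gap"])
p,d=manip.grab_frame("wrist");cv2.imwrite("pics/w2.png",p[:,:,::-1])
E
```

```text
4.35 [0.6442 0.0403 0.2765] [ 0.539   0.2405 -2.0878] 0.012716890839212293
```

View pics/w2.png

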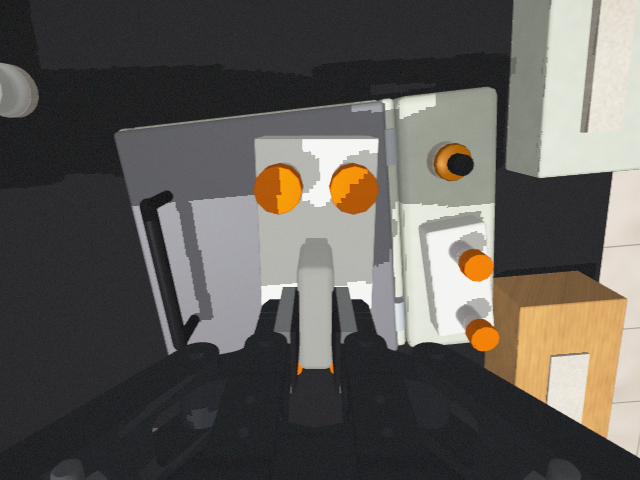

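Request:
arm_command([
  [[0, 0, 0], [-4, -9, 0], -1],
  [[0, 0, 0], [-12, -27, 0], -1],
  [[0, 0, 0], [-24, -53, 0], -1],
  [[0, 0, 0], [-37, -80, 0], -1],
  [[0, 0, 0], [-50, -108, 0], -1],
  [[0, 0, 0], [-63, -136, 0], -1],
  [[0, 0, 0], [-76, -164, 0], -1],
  [[0, 0, 0], [-89, -192, 0], -1],
])

```text
time: 5.2
eef_pos: [0.5514, -0.1539, 0.2721]
orientation: [0.072, 1.572, -0.072]
ft_force: [0.6, 0.0, -2.1]
finger_gap: 0.0124
```

Request:
arm_command([
  [[0, 0, 0], [-13, -28, 0], -1],
  [[0, 0, 0], [-26, -56, 0], -1],
  [[0, 0, 0], [-39, -84, 0], -1],
  [[0, 0, 0], [-52, -113, 0], -1],
  [[0, 0, 0], [-65, -142, 0], -1],
  [[0, 0, 0], [-78, -170, 0], -1],
  [[0, 0, 0], [-90, -196, 0], -1],
  [[0, 0, 0], [-97, -211, 0], -1],
])

```text
time: 6.0
eef_pos: [0.4539, -0.3649, 0.2722]
orientation: [0.074, 1.572, -0.074]
ft_force: [0.8, 1.0, -2.2]
finger_gap: 0.0123
```

Request:
arm_command([
  [[0, 0, 0], [0, -2, -10], -1],
  [[0, 0, 0], [0, -2, -30], -1],
  [[0, 0, 0], [0, -2, -55], -1],
  [[0, 0, 0], [0, -2, -80], -1],
  [[0, 0, 0], [0, -2, -105], -1],
  [[0, 0, 0], [0, -2, -120], -1],
  [[0, 0, 0], [0, -2, -130], -1],
  [[0, 0, 0], [0, -2, -130], -1],
])

```text
time: 6.8
eef_pos: [0.456, -0.3633, 0.1413]
orientation: [0.073, 1.572, -0.069]
ft_force: [-1.4, -0.8, -3.0]
finger_gap: 0.0126
```

```bash
python3 - <<'E'
from h import *
s=manip.get_state();print(s["time"],s["eef_pos"],s["ft_force"],s["finger_gap"],Ro.from_rotvec(s["orientation"]).as_matrix())
p,d=manip.grab_frame("wrist");cv2.imwrite("pics/w3.png",p[:,:,::-1])
P=pts("wrist",d,d>0,s)
near=(abs(P[:,0]-.457)<.11)&(abs(P[:,1]+.365)<.11)
T=P[near&(P[:,2]<.025)&(P[:,2]>-.005)];print("tray x,y range",np.percentile(T,[.5,99.5],axis=0))
E
```

```text
6.8 [ 0.456  -0.3633  0.1413] [-1.3803 -0.7762 -3.0047] 0.012556761064635432 [[-0.0024  0.0904  0.9959]
 [ 0.0027  0.9959 -0.0904]
 [-1.      0.0025 -0.0026]]
tray x,y range [[ 0.3477 -0.4728 -0.0018]
 [ 0.5663 -0.2556  0.0148]]
```

View pics/w3.png

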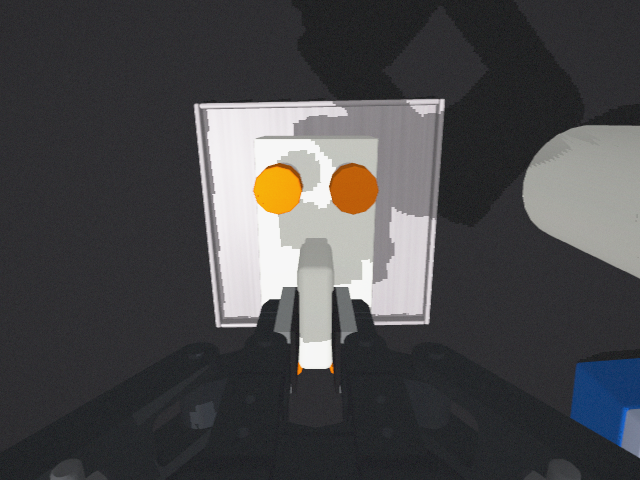

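The rack is centred over the tray (tray spans columns 200-440, foot 258-375) and square to it. Next I lower it, feeling for contact.

Request:
arm_command([
  [[0, 0, 0], [0, 0, -10], -1],
  [[0, 0, 0], [0, 0, -25], -1],
  [[0, 0, 0], [0, 0, -36], -1],
  [[0, 0, 0], [0, 0, -43], -1],
  [[0, 0, 0], [0, 0, -46], -1],
  [[0, 0, 0], [0, 0, -48], -1],
  [[0, 0, 0], [0, 0, -48], -1],
])

```text
time: 7.55
eef_pos: [0.4567, -0.3648, 0.0951]
orientation: [0.071, 1.57, -0.072]
ft_force: [0.5, -0.2, -2.1]
finger_gap: 0.0121
```

Request:
arm_command([
  [[0, 0, 0], [0, 0, -1], -1],
  [[0, 0, 0], [0, 0, -2], -1],
  [[0, 0, 0], [0, 0, -2], -1],
])

```text
time: 7.85
eef_pos: [0.4568, -0.3648, 0.0934]
orientation: [0.071, 1.569, -0.072]
ft_force: [0.2, -0.1, -1.6]
finger_gap: 0.0123
```

Request:
arm_command([
  [[0, 0, 0], [0, 0, -1], -1],
  [[0, 0, 0], [0, 0, -2], -1],
  [[0, 0, 0], [0, 0, -2], -1],
])

```text
time: 8.15
eef_pos: [0.4566, -0.3646, 0.091]
orientation: [0.072, 1.57, -0.071]
ft_force: [-0.8, 0.5, -2.3]
finger_gap: 0.0126
```

Request:
arm_command([
  [[0, 0, 0], [0, 0, -1], -1],
  [[0, 0, 0], [0, 0, -1], -1],
  [[0, 0, 0], [0, 0, -2], -1],
  [[0, 0, 0], [0, 0, -2], -1],
])

```text
time: 8.55
eef_pos: [0.4575, -0.3648, 0.0906]
orientation: [0.071, 1.568, -0.072]
ft_force: [1.0, 3.2, 5.8]
finger_gap: 0.0123
```

Contact: +5.8 N upward, at the expected height. I'll release and withdraw.

Request:
arm_command([
  [[0, 0, 0], [0, 0, 1], -0.7],
  [[0, 0, 0], [0, 0, 1], -0.2],
  [[0, 0, 0], [0, 0, 1], 0.4],
  [[0, 0, 0], [0, 0, 1], 1],
  [[0, 0, 0], [0, 0, 1], 1],
  [[0, 0, 0], [0, 0, 1], 1],
  [[0, 0, 0], [0, 0, 1], 1],
  [[0, 0, 0], [0, 0, 1], 1],
])

```text
time: 9.35
eef_pos: [0.4567, -0.3647, 0.0902]
orientation: [0.071, 1.57, -0.072]
ft_force: [0.1, 1.2, 0.2]
finger_gap: 0.0856
```

Request:
arm_command([
  [[0, 0, 0], [0, 0, 10], 1],
  [[0, 0, 0], [0, 0, 40], 1],
  [[0, 0, 0], [0, 0, 85], 1],
  [[0, 0, 0], [0, 0, 130], 1],
  [[0, 0, 0], [0, 0, 175], 1],
  [[0, 0, 0], [0, 0, 205], 1],
  [[0, 0, 0], [0, 0, 220], 1],
  [[0, 0, 0], [0, 0, 220], 1],
])

```text
time: 10.15
eef_pos: [0.4577, -0.3657, 0.3137]
orientation: [0.068, 1.565, -0.075]
ft_force: [0.3, -0.2, -0.0]
finger_gap: 0.0855
```

```bash
python3 - <<'E'
from h import *
s=manip.get_state();print(s["time"],s["eef_pos"],s["ft_force"],s["finger_gap"],s["q"])
p,d=manip.grab_frame("wrist");cv2.imwrite("pics/w4.png",p[:,:,::-1])
P=pts("wrist",d,d>0,s)
near=(abs(P[:,0]-.457)<.06)&(abs(P[:,1]+.365)<.08)
T=P[near&(P[:,2]>.113)&(P[:,2]<.14)];print("handle top",len(T),T.mean(0),rect(T),np.percentile(T[:,2],[5,95]))
# current tool -> lid approach: jaw plane yaw 1.4deg, tilt a forward
R=Ro.from_rotvec(s["orientation"]);yw=np.radians(1.4)
for a in(0,30):
    W=Ro.from_euler('z',yw)*Ro.from_euler('y',-np.radians(a))*Ro.from_matrix(np.array([[0,0,1],[0,1,0],[-1,0,0.]]))
    print(a,W.as_matrix()[:,0],W.as_matrix()[:,2],(W*R.inv()).as_rotvec())
E
```

```text
10.15 [ 0.4577 -0.3657  0.3137] [ 0.2944 -0.1957 -0.0223] 0.08546447328667284 [-0.7939  0.0632  1.5876 -0.      1.4848 -0.7029]
handle top 674 [ 0.4564 -0.3649  0.1234] [ 456.0691 -366.1569   43.3902   13.1239   84.8859] [0.1212 0.1249]
0 [ 0.  0. -1.] [0.9997 0.0244 0.    ] [0.0041 0.0045 0.1154]
30 [ 0.4999  0.0122 -0.866 ] [0.8658 0.0212 0.5   ] [-0.0134 -0.5191  0.1138]
```

View pics/w4.png

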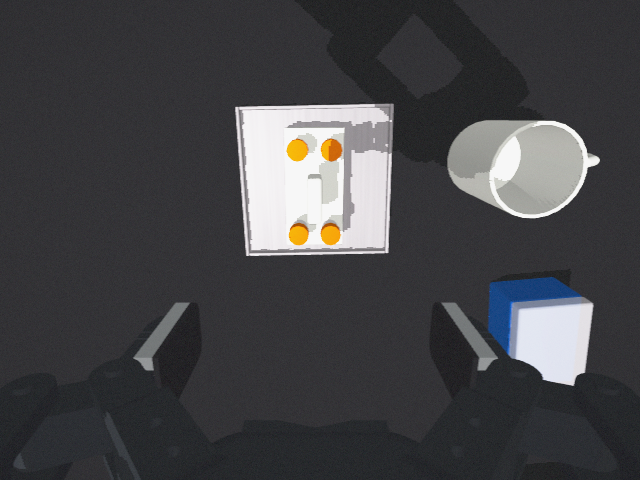

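The rack stands centred in the tray (handle top at 0.123 m, expected 0.124). Next I move to a hover in front of the bar, tool tilted 30° forward, and look.

Request:
arm_command([
  [[0, 0, 0], [0, 20, 0], 0.5],
  [[0, -0.05, 0.02], [0, 55, 0], 0.5],
  [[0, -0.12, 0.04], [0, 95, 0], 0.4],
  [[0, -0.2, 0.06], [0, 135, 0], 0.4],
  [[0, -0.28, 0.08], [0, 175, -10], 0.3],
  [[0, -0.36, 0.1], [0, 215, -20], 0.2],
  [[-0.01, -0.44, 0.11], [-5, 255, -30], 0.2],
  [[-0.013, -0.519, 0.114], [-8, 290, -40], 0.2],
])

```text
time: 11.0
eef_pos: [0.4467, -0.0714, 0.266]
orientation: [-0.007, 1.054, 0.029]
ft_force: [0.7, 0.9, 0.0]
finger_gap: 0.0513
```

Request:
arm_command([
  [[0, 0, 0], [0, 35, -5], 0.2],
  [[0, 0, 0], [0, 65, -10], 0.2],
  [[0, 0, 0], [0, 78, -14], 0.2],
  [[0, 0, 0], [0, 78, -14], 0.2],
  [[0, 0, 0], [0, 78, -14], 0.2],
])

```text
time: 11.5
eef_pos: [0.4475, 0.0041, 0.2538]
orientation: [-0.011, 1.055, 0.028]
ft_force: [0.7, -0.4, 0.3]
finger_gap: 0.0515
```

```bash
python3 - <<'E'
from h import *
s=manip.get_state();M=Ro.from_rotvec(s["orientation"]).as_matrix();print(s["time"],s["eef_pos"],s["ft_force"],s["finger_gap"],s["q"]);print(M)
p,d=manip.grab_frame("wrist");cv2.imwrite("pics/w5.png",p[:,:,::-1])
P=pts("wrist",d,(d>0)&(p.max(2)<90),s)
B=P[(abs(P[:,0]-.517)<.03)&(abs(P[:,1])<.09)&(P[:,2]>.14)&(P[:,2]<.165)];print("bar",len(B),B.min(0),B.max(0),B.mean(0),rect(B))
E
```

```text
11.5 [0.4475 0.0041 0.2538] [ 0.7195 -0.3985  0.2958] 0.051527952532680506 [-0.2539 -0.6398  2.3151  0.1712  0.9759 -0.3415]
[[ 0.4925 -0.0282  0.8698]
 [ 0.018   0.9996  0.0223]
 [-0.8701  0.0047  0.4929]]
bar 2467 [ 0.51   -0.0631  0.14  ] [0.522  0.0671 0.1568] [0.5146 0.0065 0.1526] [516.1064   1.9923  10.7184 130.2548   1.1366]
```

View pics/w5.png

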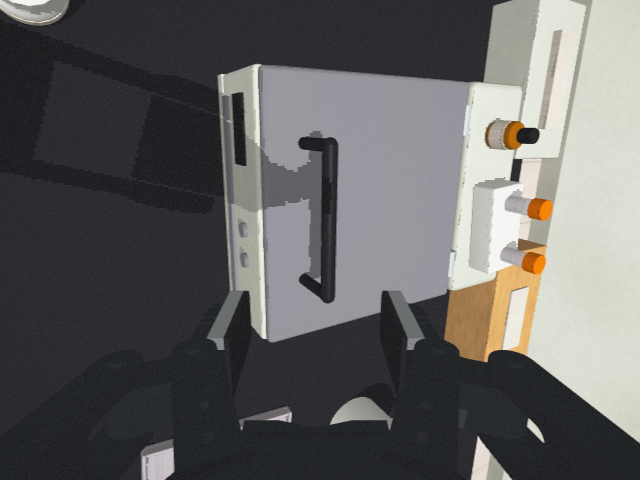

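The bar runs from (330,145) to (328,298) in the image, centred between the fingers. Its centre works out at about (0.517, 0.002, 0.150). I approach along the tool axis and close.

Request:
arm_command([
  [[0, 0, 0], [15, 0, -23], 0.2],
  [[0, 0, 0], [34, -1, -52], 0.2],
  [[0, 0, 0], [52, -2, -80], 0.2],
  [[0, 0, 0], [66, -2, -101], 0.2],
  [[0, 0, 0], [75, -2, -114], 0.2],
  [[0, 0, 0], [79, -2, -122], 0.2],
  [[0, 0, 0], [79, -2, -122], 0.2],
  [[0, 0, 0], [79, -2, -122], 0.2],
])

```text
time: 12.35
eef_pos: [0.5278, 0.0007, 0.1345]
orientation: [-0.01, 1.052, 0.025]
ft_force: [0.9, -0.3, -0.4]
finger_gap: 0.0512
```

Request:
arm_command([
  [[0, 0, 0], [0, 0, 0], -0.2],
  [[0, 0, 0], [0, 0, 0], -0.6],
  [[0, 0, 0], [0, 0, 0], -1],
  [[0, 0, 0], [0, 0, 0], -1],
  [[0, 0, 0], [0, 0, 0], -1],
  [[0, 0, 0], [0, 0, 0], -1],
], squeeze=70)

```text
time: 12.95
eef_pos: [0.5277, 0.0014, 0.1343]
orientation: [-0.011, 1.052, 0.026]
ft_force: [0.3, -0.2, 0.4]
finger_gap: 0.0002
```

```bash
python3 - <<'E'
from h import *
s=manip.get_state();M=Ro.from_rotvec(s["orientation"]).as_matrix();print(s["time"],s["eef_pos"],s["ft_force"],s["moment"],s["finger_gap"],s["q"]);print(M)
ax=Ro.from_euler('z',1.3,degrees=True).apply([0,1,0])
h=np.array([.712,.0065,.100]);t0=s["eef_pos"]
for th in range(5,55,5):
    r=Ro.from_rotvec(ax*np.radians(th));print(th,np.round(r.as_rotvec(),3),np.round((h+r.apply(t0-h)-t0)*1000,1))
E
```

```text
12.95 [0.5277 0.0014 0.1343] [ 0.3434 -0.1852  0.414 ] [-0.012   0.2368 -0.0009] 0.00015487332557129817 [-0.2042 -0.2329  2.2945  0.2134  0.5836 -0.3786]
[[ 0.4958 -0.0268  0.868 ]
 [ 0.0165  0.9996  0.0214]
 [-0.8683  0.0037  0.4961]]
5 [-0.002  0.087  0.   ] [ 3.7  0.1 15.9]
10 [-0.004  0.174  0.   ] [ 8.8  0.2 31.5]
15 [-0.006  0.262  0.   ] [15.2  0.3 46.5]
20 [-0.008  0.349  0.   ] [22.8  0.5 61. ]
25 [-0.01   0.436  0.   ] [31.8  0.7 74.7]
30 [-0.012  0.523  0.   ] [41.8  0.9 87.6]
35 [-0.014  0.611  0.   ] [53.   1.2 99.5]
40 [-0.016  0.698  0.   ] [ 65.2   1.5 110.5]
45 [-0.018  0.785  0.   ] [ 78.2   1.8 120.3]
50 [-0.02   0.872  0.   ] [ 92.1   2.1 129. ]
```

The fingers shut on nothing (gap 0), so the bar isn't between the pads. I'll look at it.

```bash
python3 - <<'E'
from h import *
s=manip.get_state()
p,d=manip.grab_frame("wrist");q,e=manip.grab_frame("scene")
im=np.vstack([p[:,:,::-1][150:450,100:500],cv2.resize(q[:,:,::-1][190:320,220:420],(400,260))]);cv2.imwrite("pics/w6.png",im)
P=pts("wrist",d,(d>0)&(p.max(2)<90),s)
B=P[(abs(P[:,0]-.517)<.06)&(abs(P[:,1])<.09)&(P[:,2]>.14)&(P[:,2]<.175)];print("bar",len(B),B.min(0),B.max(0),B.mean(0))
E
```

```text
bar 5934 [ 0.4877 -0.059   0.14  ] [0.5221 0.0672 0.175 ] [0.5126 0.0279 0.1552]
```

View pics/w6.png

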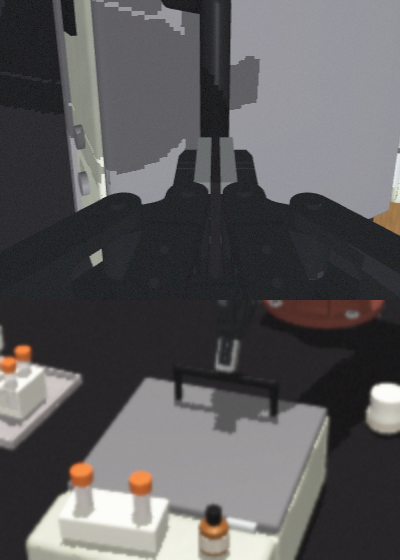

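```bash
python3 - <<'E'
from h import *
s=manip.get_state();M=Ro.from_rotvec(s["orientation"]).as_matrix();print(s["time"],s["eef_pos"],s["finger_gap"])
q,e=manip.grab_frame("scene")
i=manip.camera_info("scene")
def proj(X): c=i["R"]@X+i["t"];return (i["mtx"]@c/c[2])[:2],c[2]
for n,X in dict(tcp=s["eef_pos"],grasp=s["eef_pos"]-.0187*M[:,0],barmid=np.array([.517,.002,.15]),barL=np.array([.516,.065,.15]),barR=np.array([.518,-.06,.15])).items(): print(n,proj(X))
m=np.zeros(e.shape,bool);m[190:250,300:370]=1
P=pts("scene",e,m);
B=P[(P[:,2]>.13)&(P[:,2]<.2)&(P[:,0]<.56)&(P[:,0]>.44)]
# profile: by y slices, position in xz
for y in np.arange(-.06,.07,.01):
    b=B[abs(B[:,1]-y)<.005]
    if len(b): print("y%.2f n%d x %.3f..%.3f z %.3f..%.3f"%(y,len(b),b[:,0].min(),b[:,0].max(),b[:,2].min(),b[:,2].max()))
c=q[195:255,290:380][:,:,::-1]
cv2.imwrite("pics/w7.png",cv2.resize(c,None,fx=8,fy=8,interpolation=cv2.INTER_CUBIC))
E
```

```text
13.05 [0.5277 0.0013 0.1342] 0.0002694901613664632
tcp (array([330.5272, 234.5182]), np.float64(1.0848240154628308))
grasp (array([331.639 , 226.7017]), np.float64(1.0834175692884465))
barmid (array([332.215 , 226.6245]), np.float64(1.0844629636378182))
barL (array([357.9973, 230.8998]), np.float64(1.0668667209045002))
barR (array([307.6436, 222.5537]), np.float64(1.1017673907341012))
y-0.06 n22 x 0.519..0.529 z 0.130..0.154
y-0.05 n30 x 0.516..0.527 z 0.130..0.155
y-0.04 n18 x 0.521..0.528 z 0.146..0.155
y-0.03 n23 x 0.517..0.529 z 0.143..0.156
y-0.02 n21 x 0.516..0.528 z 0.146..0.156
y-0.01 n42 x 0.447..0.527 z 0.145..0.198
y0.00 n95 x 0.446..0.528 z 0.144..0.199
y0.01 n150 x 0.440..0.529 z 0.146..0.200
y0.02 n21 x 0.520..0.527 z 0.145..0.156
y0.03 n21 x 0.517..0.527 z 0.143..0.155
y0.04 n22 x 0.515..0.526 z 0.143..0.156
y0.05 n20 x 0.518..0.526 z 0.145..0.155
y0.06 n38 x 0.516..0.527 z 0.130..0.155
```

View pics/w7.png

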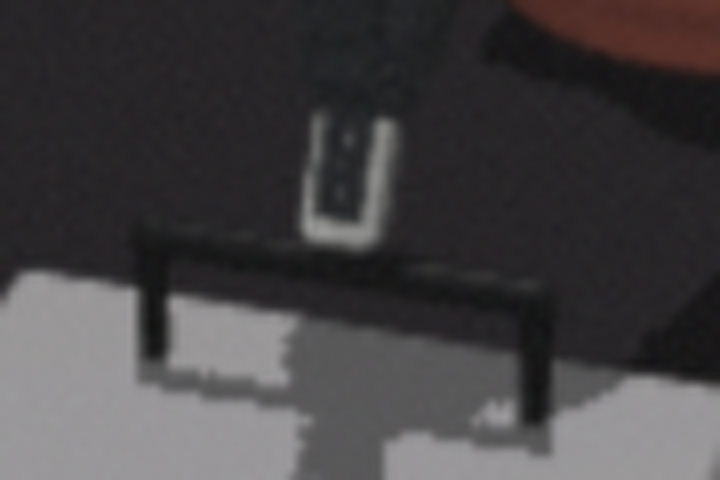

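```bash
python3 - <<'E'
from h import *
s=manip.get_state();M=Ro.from_rotvec(s["orientation"]).as_matrix()
p,d=manip.grab_frame("wrist")
print("depth col 305,315,325 by row")
for v in range(230,330,6):
    row=[]
    for u in(300,308,322,330):
        if d[v,u]>0:
            o,r=rays("wrist",[[u,v]],s);X=o+r[0]*d[v,u];row.append((np.round((X-s["eef_pos"])@M*1000,0).astype(int).tolist(),int(X[2]*1000)))
        else: row.append(None)
    print(v,row)
E
```

```text
depth col 305,315,325 by row
230 [([25, 18, -9], 107), ([-23, 32, -4], 152), ([-22, 31, 1], 154), ([-18, 30, 5], 152)]
236 [([27, 15, -9], 106), ([-22, 29, -4], 151), ([-23, 29, 1], 154), ([-19, 28, 5], 153)]
242 [([26, 12, -9], 107), ([-22, 27, -4], 151), ([-23, 27, 1], 154), ([35, 9, 7], 107)]
248 [([26, 8, -9], 107), ([-22, 24, -4], 151), ([-22, 24, 1], 154), ([35, 5, 7], 106)]
254 [([27, 5, -9], 106), ([-24, 22, -4], 152), ([-22, 22, 1], 154), ([36, 2, 7], 106)]
260 [([25, 2, -9], 107), ([-24, 20, -4], 152), ([-22, 19, 1], 153), ([36, -2, 7], 106)]
266 [([25, -1, -9], 107), ([-23, 17, -4], 152), ([-23, 17, 1], 154), ([35, -5, 7], 106)]
272 [([25, -5, -9], 107), ([-23, 14, -4], 152), ([-23, 14, 1], 154), ([36, -9, 7], 106)]
278 [([26, -8, -9], 106), ([-24, 12, -4], 152), ([-23, 12, 1], 154), ([36, -13, 7], 106)]
284 [([25, -12, -9], 107), ([-23, 9, -4], 152), ([-23, 9, 1], 155), ([34, -16, 7], 107)]
290 [([-32, 11, -7], 158), ([-32, 11, -4], 159), ([-31, 10, 1], 161), ([-32, 11, 4], 164)]
296 [([-37, 11, -7], 163), ([-37, 10, -4], 164), ([-37, 11, 1], 166), ([-37, 11, 4], 168)]
302 [([-42, 11, -7], 167), ([-42, 10, -4], 168), ([-42, 11, 1], 171), ([-42, 11, 4], 172)]
308 [([-46, 11, -6], 171), ([-47, 11, -4], 173), ([-47, 11, 1], 175), ([-46, 11, 4], 176)]
314 [([-49, 10, -6], 173), ([-51, 11, -4], 176), ([-51, 11, 1], 179), ([-50, 10, 4], 179)]
320 [([-56, 11, -6], 179), ([-54, 10, -4], 179), ([-55, 10, 1], 182), ([-55, 11, 3], 183)]
326 [([-58, 10, -6], 181), ([-58, 10, -4], 182), ([-58, 10, 1], 185), ([-58, 10, 3], 186)]
```

The wrist depth shows the physical fingertips at tool x ≈ -28 mm, that is 28 mm short of the reported TCP. They shut just above the bar, whose top is at -23. So I back off, open, and go 26 mm deeper than before.

Request:
arm_command([
  [[0, 0, 0], [-8, 0, 14], -1],
  [[0, 0, 0], [-20, 0, 35], -1],
  [[0, 0, 0], [-20, 0, 35], -0.5],
  [[0, 0, 0], [-20, 0, 35], 0],
  [[0, 0, 0], [-20, 0, 35], 0],
  [[0, 0, 0], [-20, 0, 35], 0],
])

```text
time: 13.75
eef_pos: [0.5072, 0.0014, 0.1678]
orientation: [-0.01, 1.054, 0.026]
ft_force: [0.6, 0.5, 0.4]
finger_gap: 0.0426
```

Request:
arm_command([
  [[0, 0, 0], [6, 0, -11], 0],
  [[0, 0, 0], [15, 0, -27], 0],
  [[0, 0, 0], [23, 0, -41], 0],
  [[0, 0, 0], [29, 0, -51], 0],
  [[0, 0, 0], [33, 0, -58], 0],
  [[0, 0, 0], [33, 0, -58], 0],
])

```text
time: 14.35
eef_pos: [0.5398, 0.0015, 0.1092]
orientation: [-0.01, 1.056, 0.027]
ft_force: [-0.5, 0.8, -0.2]
finger_gap: 0.0429
```

Request:
arm_command([
  [[0, 0, 0], [0, 0, 0], -0.4],
  [[0, 0, 0], [0, 0, 0], -0.8],
  [[0, 0, 0], [0, 0, 0], -1],
  [[0, 0, 0], [0, 0, 0], -1],
  [[0, 0, 0], [0, 0, 0], -1],
])

```text
time: 14.85
eef_pos: [0.5403, 0.0013, 0.1115]
orientation: [-0.011, 1.052, 0.026]
ft_force: [-6.5, -1.7, 4.6]
finger_gap: 0.0099
```

```bash
python3 - <<'E'
from h import *
s=manip.get_state();M=Ro.from_rotvec(s["orientation"]).as_matrix();print(s["time"],s["eef_pos"],s["ft_force"],s["moment"],s["finger_gap"],s["q"])
ax=Ro.from_euler('z',1.3,degrees=True).apply([0,1,0])
h=np.array([.712,.0065,.100]);t0=s["eef_pos"]
for th in range(4,56,3):
    r=Ro.from_rotvec(ax*np.radians(th));print(th,np.round(r.as_rotvec(),3),np.round((h+r.apply(t0-h)-t0)*1000,1))
E
```

```text
14.85 [0.5403 0.0013 0.1115] [-6.4542 -1.7426  4.6389] [-0.1249  0.665  -0.1677] 0.009947260641869595 [-0.1974 -0.1551  2.282   0.2304  0.5192 -0.3948]
4 [-0.002  0.07   0.   ] [ 1.2  0.  12. ]
7 [-0.003  0.122  0.   ] [ 2.7  0.1 20.9]
10 [-0.004  0.174  0.   ] [ 4.6  0.1 29.7]
13 [-0.005  0.227  0.   ] [ 7.   0.2 38.4]
16 [-0.006  0.279  0.   ] [ 9.8  0.2 46.9]
19 [-0.008  0.332  0.   ] [13.1  0.3 55.3]
22 [-0.009  0.384  0.   ] [16.8  0.4 63.5]
25 [-0.01   0.436  0.   ] [20.9  0.5 71.5]
28 [-0.011  0.489  0.   ] [25.5  0.6 79.3]
31 [-0.012  0.541  0.   ] [30.4  0.7 86.8]
34 [-0.013  0.593  0.   ] [35.8  0.8 94.1]
37 [-0.015  0.646  0.   ] [ 41.5   0.9 101.1]
40 [-0.016  0.698  0.   ] [ 47.5   1.1 107.7]
43 [-0.017  0.75   0.   ] [ 54.    1.2 114.1]
46 [-0.018  0.803  0.   ] [ 60.7   1.4 120.1]
49 [-0.019  0.855  0.   ] [ 67.7   1.5 125.7]
52 [-0.021  0.907  0.   ] [ 75.    1.7 131. ]
55 [-0.022  0.96   0.   ] [ 82.6   1.9 135.8]
```

Now it's on the bar (gap 9.9 mm; the 14 mm plate read 12.5). I raise along the arc, watching forces.

Request:
arm_command([
  [[0, 0.035, 0], [0.5, 0, 6], -1],
  [[-0.002, 0.07, 0], [1.2, 0, 12], -1],
  [[-0.003, 0.096, 0], [2, 0, 16.5], -1],
  [[-0.003, 0.122, 0], [2.7, 0, 21], -1],
  [[-0.004, 0.148, 0], [3.6, 0, 25], -1],
  [[-0.004, 0.174, 0], [4.6, 0, 29.7], -1],
  [[-0.005, 0.227, 0], [7, 0, 38.4], -1],
  [[-0.005, 0.227, 0], [7, 0, 38.4], -1],
])

```text
time: 15.65
eef_pos: [0.5471, 0.0014, 0.1502]
orientation: [-0.013, 1.283, 0.026]
ft_force: [-6.1, -1.0, 0.5]
finger_gap: 0.0094
```

```bash
python3 - <<'E'
from h import *
s=manip.get_state();print(s["time"],s["eef_pos"],s["ft_force"],s["moment"],s["finger_gap"],s["q"])
p,d=manip.grab_frame("scene");cv2.imwrite("pics/s8.png",cv2.resize(p[150:360,180:460][:,:,::-1],None,fx=2.5,fy=2.5))
E
```

```text
15.65 [0.5471 0.0014 0.1502] [-6.1279 -1.0145  0.4781] [-0.2092  0.8833 -0.118 ] 0.009381650707228389 [-0.1606 -0.0803  2.0684  0.075   0.8727 -0.2263]
```

View pics/s8.png

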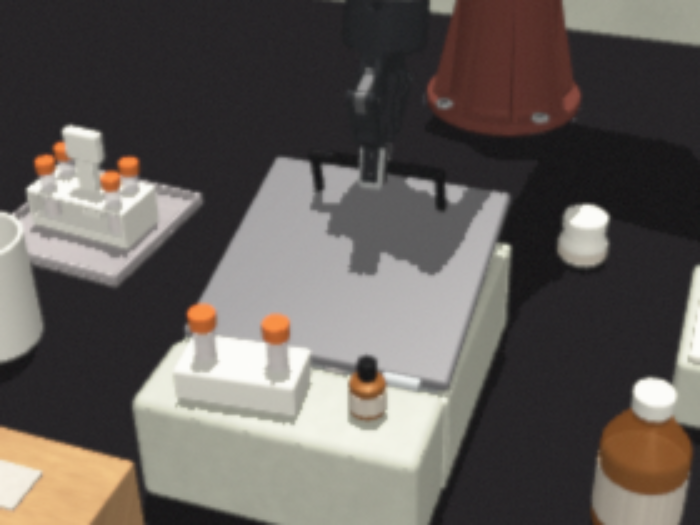

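The rear finger is now through the bar at (372,170) and the lid is rising. Carrying on along the arc.

Request:
arm_command([
  [[-0.001, 0.035, 0], [2, 0, 6], -1],
  [[-0.002, 0.07, 0], [4, 0, 11], -1],
  [[-0.003, 0.105, 0], [6, 0.1, 17], -1],
  [[-0.004, 0.14, 0], [8.5, 0.2, 22.5], -1],
  [[-0.004, 0.175, 0], [11, 0.2, 28], -1],
  [[-0.005, 0.209, 0], [14, 0.3, 33], -1],
  [[-0.006, 0.262, 0], [18.5, 0.4, 41], -1],
  [[-0.006, 0.262, 0], [18.5, 0.4, 41], -1],
])

```text
time: 16.5
eef_pos: [0.566, 0.0016, 0.1918]
orientation: [-0.015, 1.544, 0.024]
ft_force: [-6.1, -1.2, 3.3]
finger_gap: 0.0099
```

Request:
arm_command([
  [[0, 0.035, 0], [3, 0, 5], -1],
  [[-0.001, 0.07, 0], [6.5, 0.1, 10], -1],
  [[-0.002, 0.105, 0], [10.3, 0.2, 15], -1],
  [[-0.003, 0.14, 0], [14, 0.3, 19.5], -1],
  [[-0.004, 0.175, 0], [18, 0.4, 24], -1],
  [[-0.005, 0.209, 0], [22, 0.5, 28.4], -1],
  [[-0.005, 0.209, 0], [22, 0.5, 28.4], -1],
  [[-0.005, 0.209, 0], [22, 0.5, 28.4], -1],
])

```text
time: 17.3
eef_pos: [0.5873, 0.0019, 0.2198]
orientation: [-0.017, 1.753, 0.021]
ft_force: [-5.7, -0.8, 3.9]
finger_gap: 0.0097
```

Request:
arm_command([
  [[0, 0.035, 0], [4.3, 0, 4.2], -1],
  [[-0.001, 0.07, 0], [8.6, 0.1, 8.4], -1],
  [[-0.002, 0.105, 0], [13.2, 0.3, 12.4], -1],
  [[-0.003, 0.14, 0], [18, 0.4, 16.2], -1],
  [[-0.004, 0.175, 0], [22.5, 0.5, 19.8], -1],
  [[-0.004, 0.175, 0], [22.5, 0.5, 19.8], -1],
  [[-0.004, 0.175, 0], [22.5, 0.5, 19.8], -1],
])

```text
time: 18.0
eef_pos: [0.6103, 0.0023, 0.2402]
orientation: [-0.018, 1.926, 0.019]
ft_force: [-5.3, -1.3, 4.7]
finger_gap: 0.0101
```

```bash
cat > chk.py <<'E'
from h import *
s=manip.get_state();print(s["time"],s["eef_pos"],s["orientation"],s["ft_force"],s["moment"],s["finger_gap"],s["q"],np.abs(s["joint_velocities"]).max())
M=Ro.from_rotvec(s["orientation"]).as_matrix();B=s["eef_pos"]-.043*M[:,0];print("bar by fk",B,"lid deg",np.degrees(np.arctan2(B[2]-.1,.712-B[0]))-14.1)
for n in("top","scene"):
    p,d=manip.grab_frame(n);cv2.imwrite(f"pics/{n}9.png",p[150:360,180:460][:,:,::-1] if n=="scene" else p[:,:,::-1])
    P=pts(n,d,d>0);c=p.reshape(-1,3)[(d>0).ravel()].astype(int)
    Y=Ro.from_euler('z',-1.3,degrees=True).apply(P-[.712,.0065,.1])
    # lid plate side strips clear of gripper, in lid area
    m=(np.abs(Y[:,1])>.07)&(np.abs(Y[:,1])<.11)&(Y[:,0]<-.02)&(Y[:,0]>-.2)&(Y[:,2]>.03)
    if m.sum()>30:
        k=np.polyfit(Y[m,0],Y[m,2],1);print(n,m.sum(),"lid slope deg",np.degrees(np.arctan(-k[0])),"resid",np.std(Y[m,2]-np.polyval(k,Y[m,0])))
    m=(abs(P[:,0]-.457)<.06)&(abs(P[:,1]+.365)<.08)&(P[:,2]>.113)&(P[:,2]<.135)
    if m.sum()>5: print(n,"rack handle top",m.sum(),P[m].mean(0))
E
python3 chk.py
```

```text
18.0 [0.6103 0.0023 0.2402] [-0.0183  1.9263  0.0193] [-5.3433 -1.287   4.7396] [-0.1566  0.759   0.0084] 0.010096944880348069 [-0.092   0.417   1.3365 -0.0359  1.7418 -0.1148] 0.010784006037459375
bar by fk [0.6253 0.0025 0.2805] lid deg 50.24247112695989
top 1204 lid slope deg 58.97032407160667 resid 0.06700640831893977
top rack handle top 148 [ 0.4558 -0.3614  0.1237]
scene 3278 lid slope deg 57.36203982723328 resid 0.04605509487115375
scene rack handle top 84 [ 0.4617 -0.3624  0.12  ]
```

FK puts the lid at 50.2°, but the depth fit is contaminated (residual 50-70 mm). I'll redo it with outliers cut and view the final state.

```bash
python3 - <<'E'
from h import *
p,d=manip.grab_frame("scene");P=pts("scene",d,d>0);c=p.reshape(-1,3)[(d>0).ravel()].astype(int)
Y=Ro.from_euler('z',-1.3,degrees=True).apply(P-[.712,.0065,.1])
r=np.hypot(Y[:,0],Y[:,2]);a=np.degrees(np.arctan2(Y[:,2],-Y[:,0]))
m=(np.abs(Y[:,1])<.11)&(r>.08)&(r<.2)&(Y[:,2]>.05)&(a>30)&(a<75)&(np.ptp(c,axis=1)<25)
print(m.sum(),np.histogram(a[m]-np.degrees(np.arcsin(.007/r[m])),bins=np.arange(30,76,3)))
a2=a[m]-np.degrees(np.arcsin(.007/r[m]));k=abs(a2-50)<8;print("lid angle median",np.median(a2[k]),k.sum())
q,_=manip.grab_frame("top")
cv2.imwrite("pics/fin.png",np.vstack([cv2.resize(p[100:360,100:480],(640,438)),q[130:290,:]])[:,:,::-1][:600])
E
```

```text
5626 (array([   0,    0,    0,    0,    0,   10, 4380, 1026,   12,   10,   34,
        129,   25,    0,    0]), array([30, 33, 36, 39, 42, 45, 48, 51, 54, 57, 60, 63, 66, 69, 72, 75]))
lid angle median 50.32595252737533 5431
```

View pics/fin.png

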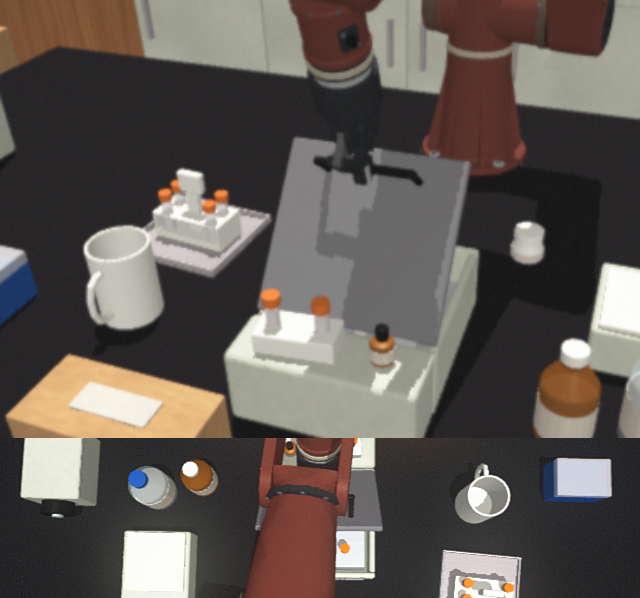

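The lid stands open with the fingers on the bar at about (355,165). The depth gives 50.3°, the rack stands in the tray at (195,215), and the bystanders haven't moved. Handing in.

```bash
python3 -c "
from plant import manip
s=manip.get_state();print(s['time'],s['ft_force'],s['finger_gap']);print(manip.job_done())"
```

```text
18.2 [-3.84929688 -0.60738389  4.99517451] 0.009597882291610517
the job is handed in; nothing more can be done
None
```

I stood the rack in the tray and handed the job in at 18.2 s, with the gripper holding the lid open at about 50°. No verdict was reported.

**What went wrong on the way:** my first try at gripping the bar closed on nothing. The wrist depth showed the fingertips about 28 mm short of the reported tool point, so I backed off, went 26 mm deeper and gripped it. That shortfall also means the rack was probably held only by the top few mm of its handle, but it did not slip.

**Last checks:**
- **Lid angle:** 50.2° from the arm pose and 50.3° from the scene depth. A first depth fit gave 57–59°, but it had picked up other objects (residual 46–67 mm), so I replaced it with one that left them out.
- **Grip:** the fingers were closed on the bar at a 9.6 mm reading (bar 12 mm; the 14 mm rack handle read 12.5 mm). The wrist force was about 6 N, and no joint was moving noticeably.
- **Rack:** it looked upright. The handle top was within about 4 mm of the tray centre at 0.124 m in the top camera, as expected. The scene camera put it within about 6 mm at 0.120 m, from few points.
- **Bystanders:** they looked unmoved in the last picture. I did not measure them, and the top-view crop left out the jar and had the arm over part of the rear deck.

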